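# Build up the test stack on the interferometer stage

### The job

Build the test stack on the round stage of the interferometer base, one piece after another from the bottom up: first the wide knurled ring, on it the glass test flat out of the maple box, on that the narrow knurled ring, and last the black baffle tube standing upright on top, each centred on what is under it. Set every piece down gently rather than dropping it, let go, and leave the brass V-block and the little screw jack where they are.

Things in the scene. Friction and masses are not known exactly. Their poses are not given: they have to be found in the camera images.
- stage (a point): Centre of the flat top face of the round bare-aluminium stage (diameter 80, 46 mm above the table, small dark window disc in its middle) on the fixed grey interferometer base. x points to the base's rocker switch (90 mm away, 14 mm higher than the stage), z up. The base is 36 mm high and reaches from 60 mm at -x to 120 mm at +x of this point, 60 mm to either side.
- wide_ring_mid (a point): Centre, half-way up, of the wide knurled steel ring: outer diameter 62, bore 36, height 22 mm, lying flat on the table with its axis (z) upright, about 0.3 kg. Grasp it across its outside.
- flat_mid (a point): Centre, half-way up, of the round glass test flat: a pale solid disc of diameter 52 and thickness 14 mm, about 70 g, z upright. It lies at the start flat on the floor of the open maple box.
- narrow_ring_mid (a point): Centre, half-way up, of the narrow knurled steel ring: outer diameter 44, bore 26, height 16 mm, lying flat on the table with its axis (z) upright, about 0.11 kg.
- tube_mid (a point): Centre, half-way up, of the matte black baffle tube with a bright bare-metal rim at its top: outer diameter 43, height 60 mm, open above, with a flat ring foot (opening 22 mm), about 90 g. It stands upright on the table, z along its axis.
- box: Fixed open maple box, dark red felt inside, outside 150 x 150 mm and 28 mm high, walls and floor 5 mm thick (inside 140 x 140 mm); origin at the centre of its underside, x and y along its sides, z up. Holds the test flat, which may lie up to 15 mm off its middle along each side.
- vblock_mid (a point): Middle of the brass V-block, 70 x 60 x 46 mm, 1.2 kg, loose: a bystander to be left alone. x runs along its groove, z up.
- jack_mid (a point): Centre, half-way up, of the little screw jack (a dark steel spool, foot diameter 38, with a brass screw head), 50 mm high, loose: a bystander to be left alone. z up.

How it is judged:
By the outcome, as a careful person would: the job done as asked, in the order asked, and still so for the second after the job is handed in, with the robot touching nothing.
It also fails if it takes over 128 s, if anything falls off the work surface, if the arm or the gripper's body presses on something with over 40 N, if the wrist force passes 120 N, or if a joint passes its speed limit or range.

### The arm

A 7-joint arm with a two-finger parallel gripper is mounted at the origin on the work surface. World frame = base frame: x ahead of the robot, y to its left, z up, the work surface at z = 0. Lengths are in m, angles in rad, forces in N, time in s.
With the tool pointing down it reaches from about 0.425 to 0.875 m from the base axis. Payload 4.7 kg.
Tool frame: the origin (TCP) lies between the finger pads; the fingertips stand 25 mm ahead of it and the grasp point (between the pads) lies 6 mm ahead of it; z points along the fingers, y is the direction in which the jaws open and shut (so a half turn about z gives the same grasp; the last joint's range is limited). The gripper opens to 87 mm and grips with 3 to 60 N. Pads are 19 mm wide; open, the fingers measure 117 mm over their backs; the gripper's body (75 mm by 190 mm) begins 51 mm behind the grasp point.
Start: joints at [-1.259, 0.321, -0.07, 1.45, 0.023, 1.371, -0.057], TCP at [0.191, 0.621, 0.248] pointing down, gripper open.
Joint ranges: [-2.86, 2.86], [-0.3, 2.09], [-1.38, 1.24], [0.06, 2.45], [-1.56, 4.7], [0.09, 2.05], [-2.69, 2.69]. Speed limits (rad/s): [2.57, 2.57, 3.14, 3.14, 3.14, 3.14, 3.14].

### API

Orientations are given as a rotation vector (axis times angle).
In Python, from rig import arm gives the robot as it stands. The module is installed in compiled form; this text tells all that it offers.
- The arm moves only by the tool carry_out, never from a script. Its argument "rows" is a list of rows, each a list of 7 numbers: the finger opening in mm, from 0 to 87, then the shift along the world's x, y, z in mm, then the turn, a rotation vector about the world's x, y, z in rad. A call has 1 to 12 rows; each row is the pose to reach, as a shift and turn from the pose commanded when the call began; what a row does not reach only later rows make up. A row lasts 1/8 s, in which the tool goes at most 62.5 mm and 10.7 degrees, less where a joint would pass 70% of its speed; a pose out of reach is approached as far as the arm can. A call with a gripper value outside its range is refused whole. The fingers move at their own pace and stop on an object; "newtons" is the grip in N (left out, the last holds). Time passes only in rows, so rows that repeat a pose let the fingers close. It gives the time, the measured TCP pose, the force and the opening at its end, in the units of the state.
- arm.get_state(): the state, without advancing time (a new reading comes with each control period).
- arm.snapshot(name): name is "scene" or "top"; returns the picture (400x640x3 uint8, blue, green, red); there is no depth.
- arm.get_calibration(name): a dict with "camera_matrix" (3x3 intrinsics, pixels), "dist" ([k1, k2, p1, p2, k3] as OpenCV has them; the pictures are not rectified), "world_from_camera" (4x4, takes a point from camera to world coordinates). Camera axes: x right, y down, z forward; pixel columns grow to the right and rows downward; lengths in m; the calibration is good to about 2 mm. A picture is of the moment at which its call begins. get_calibration takes no time and is no camera call.
- arm.job_done(): hands the job in, once; it reports no verdict.
The state is a dict: "clock": time; "qpos": joint angles; "qvel": joint speeds; "joint_efforts": joint torques, N m; "tcp_pos": TCP position; "tool_rot": TCP orientation; "wrist_force": force on the tool from outside, world axes, zero at the start; "moment": the same for the moment, N m; "gripper_width": finger opening in m.
Only numpy, scipy, OpenCV 4.12 (cv2) and the standard library are available. Lean on these libraries where they do the work, as an engineer would, in place of code of your own. Each camera call takes 0.05 s, during which the arm holds its last target.

## Working session

There is one attempt and no reset: what is moved stays moved. The work goes in short steps, Python scripts to look and compute and a tool call to move; the robot and the scene stay as the last step left them, time stands still between calls to the robot, and variables do not carry over. Pictures are saved under pics/ and viewed, and the job is handed in when it is done.

Besides the shell and the picture viewer there is one more tool, called after "Call:" as name([rows], argument=value, ...), one row to a line, values as JSON. carry_out: Moves the arm, as the interface text tells. Its arguments: {"type":"object","properties":{"rows":{"type":"array","items":{"type":"array","items":{"type":"number"}}},"newtons":{"type":"number"}},"required":["rows"]}

```bash
mkdir -p pics; python3 - <<'E'
from rig import arm
import cv2,numpy as np
np.set_printoptions(precision=4,suppress=True)
for n in("scene","top"):
    cv2.imwrite(f"pics/{n}0.png",arm.snapshot(n)); c=arm.get_calibration(n)
    for k in c: print(n,k,np.array(c[k]))
s=arm.get_state(); print(s)
E
```

```text
scene camera_matrix [[437.8124   0.     316.3809]
 [  0.     437.8124 198.1955]
 [  0.       0.       1.    ]]
scene dist [0.009 0.    0.    0.    0.   ]
scene world_from_camera [[-0.2598  0.7509 -0.6071  1.1805]
 [ 0.9656  0.2074 -0.1567  0.1477]
 [ 0.0082 -0.627  -0.779   0.8396]
 [ 0.      0.      0.      1.    ]]
top camera_matrix [[364.5335   0.     317.6138]
 [  0.     364.5335 198.8408]
 [  0.       0.       1.    ]]
top dist [-0.0486  0.      0.      0.      0.    ]
top world_from_camera [[ 0.0027 -0.9935  0.1134  0.4296]
 [-0.9998 -0.0005  0.0201  0.0009]
 [-0.0199 -0.1135 -0.9933  0.9895]
 [ 0.      0.      0.      1.    ]]
{'clock': 0.1, 'qpos': array([-1.2589,  0.3217, -0.0701,  1.4515,  0.0226,  1.3708, -0.0569]), 'qvel': array([-0.0008, -0.0001,  0.0008, -0.0035, -0.0003, -0.0008, -0.0002]), 'joint_efforts': array([  0.0004, -49.2568,  -0.4053, -31.3399,  -0.0641,   0.0394,
         0.0001]), 'tcp_pos': array([0.1906, 0.6209, 0.2466]), 'tool_rot': array([-0.4659, -3.1067,  0.0027]), 'wrist_force': array([1.4471, 1.3164, 0.6078]), 'moment': array([0.0025, 0.0201, 0.0082]), 'gripper_width': 0.08746583281675205}
```

View pics/scene0.png

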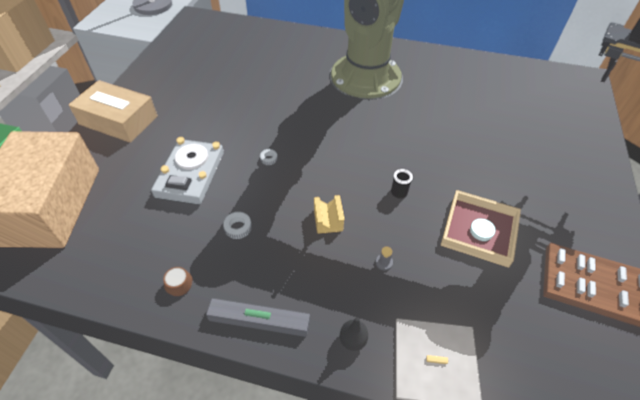

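View pics/top0.png

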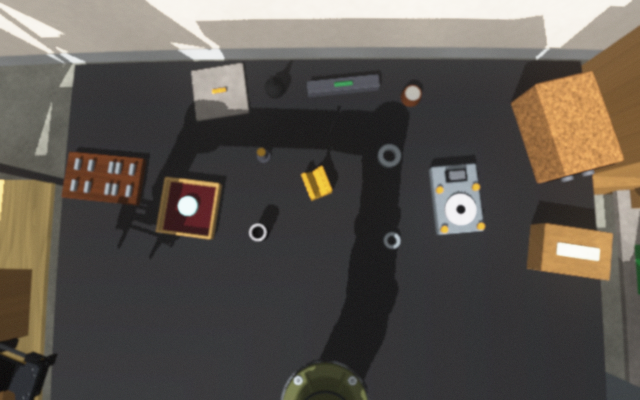

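```bash
cat > h.py <<'E'
import cv2,numpy as np
from rig import arm
np.set_printoptions(precision=4,suppress=True)
def cal(n):
    c=arm.get_calibration(n); return np.array(c["camera_matrix"]),np.array(c["dist"]),np.array(c["world_from_camera"])
def ray(n,uv,z):
    K,d,T=cal(n); p=cv2.undistortPoints(np.array([[uv]],float),K,d)[0,0]
    v=T[:3,:3]@[p[0],p[1],1]; o=T[:3,3]; return o+v*(z-o[2])/v[2]
def proj(n,P):
    K,d,T=cal(n); M=np.linalg.inv(T); r,_=cv2.Rodrigues(M[:3,:3]); return cv2.projectPoints(np.array(P,float).reshape(-1,1,3),r,M[:3,3],K,d)[0][:,0]
def circ(c,r,z,N=72):
    a=np.linspace(0,2*np.pi,N); return np.c_[c[0]+r*np.cos(a),c[1]+r*np.sin(a),np.full(N,z)]
def crop(im,x,y,w,h,s,overl=(),n=None):
    o=cv2.resize(im[y:y+h,x:x+w],None,fx=s,fy=s,interpolation=cv2.INTER_CUBIC)
    for P in overl:
        q=((proj(n,P)-[x,y]+.5)*s-.5); cv2.polylines(o,[np.round(q*8).astype(int)],False,(0,255,0),1,cv2.LINE_AA,3)
    return o
E
python3 - <<'E'
from h import *
t=cv2.imread("pics/top0.png"); s=cv2.imread("pics/scene0.png")
cv2.imwrite("pics/t1.png",crop(t,370,135,130,110,6))
cv2.imwrite("pics/t2.png",crop(t,150,135,190,115,4))
cv2.imwrite("pics/s1.png",crop(s,145,130,140,115,5))
cv2.imwrite("pics/s2.png",crop(s,300,150,230,125,3.4))
E
```

```text
(no output)
```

View pics/t1.png

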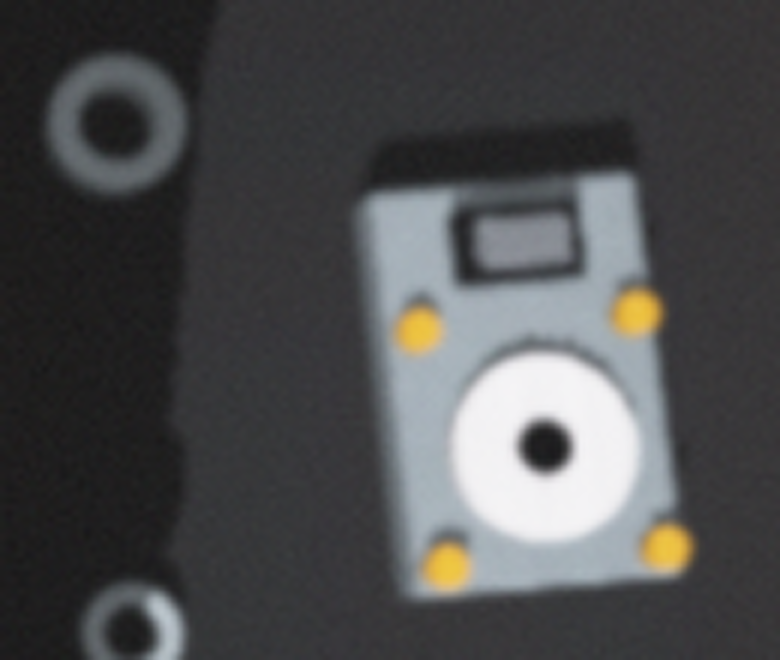

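View pics/t2.png

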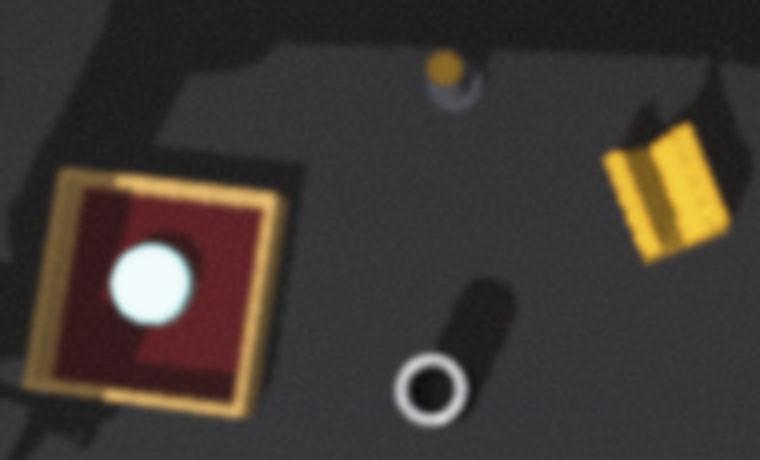

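View pics/s1.png

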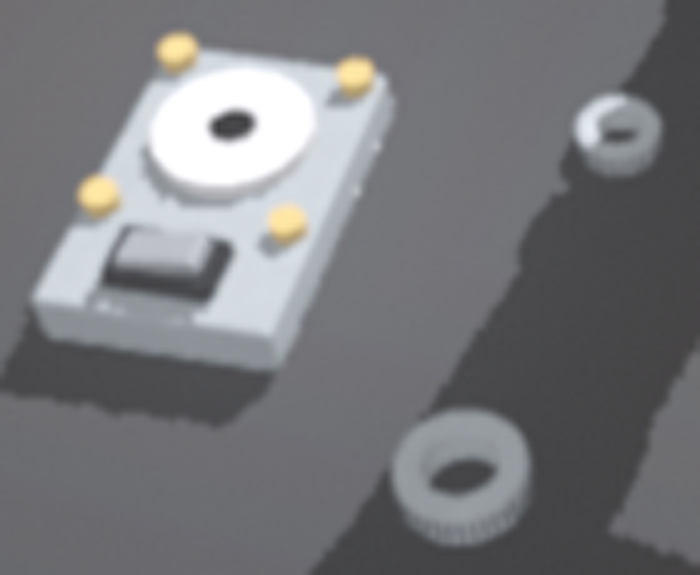

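View pics/s2.png

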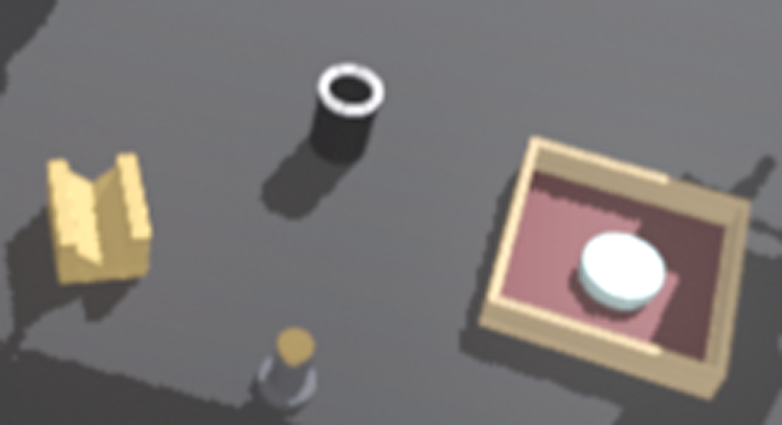

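```bash
python3 - <<'E'
from h import *
def u(p,x,y,s): return [x+(p[0]+.5)/s-.5,y+(p[1]+.5)/s-.5]
t1=lambda p:u(p,370,135,6); t2=lambda p:u(p,150,135,4); s1=lambda p:u(p,145,130,5); s2=lambda p:u(p,300,150,3.4)
for n,a,b,z in (("stage",t1((545,446)),s1((232,125)),.046),("wide",t1((116,123)),s1((461,461)),.022),("narrow",t1((133,633)),s1((618,133)),.016),
  ("tube",t2((431,389)),s2((351,90)),.060),("flat",t2((151,284)),s2((622,268)),.019),("jack",t2((444,68)),s2((296,344)),.05)):
    print(n,ray("top",a,z),ray("scene",b,z))
print("switch",ray("top",t1((525,240)),.06),ray("scene",s1((165,248)),.06))
print("vblock",[ray("top",t2(p),.046)[:2] for p in((604,156),(690,122),(730,218),(648,263))])
print("box",[ray("top",t2(p),.028)[:2] for p in((62,168),(288,193),(248,418),(24,386))])
E
```

```text
stage [ 0.5112 -0.351   0.046 ] [ 0.51  -0.353  0.046]
wide [ 0.6593 -0.1721  0.022 ] [ 0.659  -0.1746  0.022 ]
narrow [ 0.4308 -0.1762  0.016 ] [ 0.4361 -0.1759  0.016 ]
tube [0.4508 0.1733 0.06  ] [0.4526 0.1723 0.06  ]
flat [0.5217 0.3737 0.019 ] [0.5256 0.3718 0.019 ]
jack [0.6626 0.1712 0.05  ] [0.6634 0.1692 0.05  ]
switch [ 0.599  -0.3408  0.06  ] [ 0.6045 -0.3395  0.06  ]
vblock [array([0.604 , 0.0649]), array([0.6267, 0.0084]), array([ 0.5629, -0.0178]), array([0.5333, 0.0356])]
box [array([0.6   , 0.4356]), array([0.5825, 0.279 ]), array([0.4318, 0.301 ]), array([0.4521, 0.4543])]
```

```bash
cat > ov.py <<'E'
from h import *
O={"stage":((.5106,-.352),[(.04,.046)]),"wide":((.659,-.1733),[(.031,.022),(.031,0),(.018,.022)]),"narrow":((.4335,-.176),[(.022,.016),(.013,.016),(.022,0)]),"tube":((.4515,.173),[(.0215,.06),(.0215,0)]),"flat":((.5237,.3728),[(.026,.019),(.026,.005)])}
def tiles(t,s,names,fn,O=O):
    rows=[]
    for n,im in(("top",t),("scene",s)):
        r=[]
        for k in names:
            c,l=O[k]; p=proj(n,[c[0],c[1],l[0][1]])[0].astype(int)
            x,y=max(0,p[0]-20),max(0,p[1]-20)
            a=crop(im,x,y,40,40,6.5,[circ(c,R,z) for R,z in l],n); r.append(a)
        rows.append(np.hstack(r))
    cv2.imwrite(fn,np.vstack(rows))
E
python3 - <<'E'
from ov import *
t=cv2.imread("pics/top0.png"); s=cv2.imread("pics/scene0.png")
tiles(t,s,["stage","wide","narrow"],"pics/o1.png");tiles(t,s,["tube","flat"],"pics/o2.png")
E
```

```text
(no output)
```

View pics/o1.png

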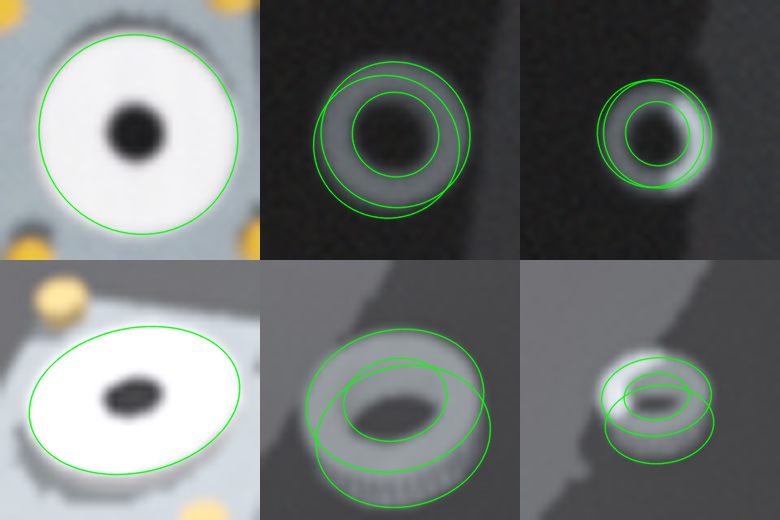

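View pics/o2.png

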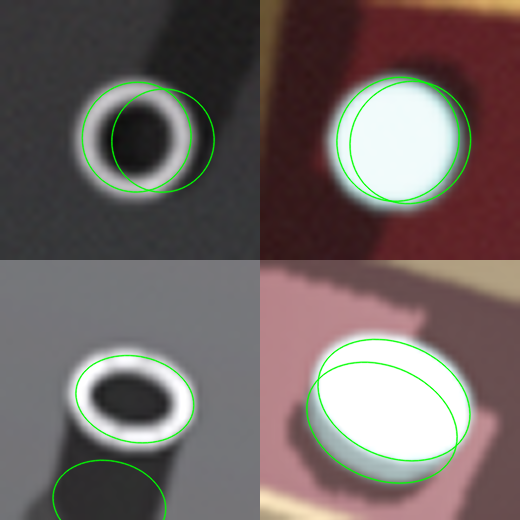

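Call:
carry_out([
  [87,40,-48,0,0,0,0.1],
  [87,70,-98,0,0,0,0.2],
  [87,100,-148,0,0,0,0.3],
  [87,130,-198,0,0,0,0.428],
  [87,160,-248,0,0,0,0.428],
  [87,190,-298,0,0,0,0.428],
  [87,218,-350,0,0,0,0.428],
  [87,248,-402,0,0,0,0.428],
  [87,278,-455,0,0,0,0.428],
  [87,308,-508,0,0,0,0.428],
  [87,338,-560,0,0,0,0.428],
  [87,365,-610,0,0,0,0.428],
])

```text
clock: 1.6
tcp_pos: [0.5563, 0.0095, 0.2474]
tool_rot: [-0.204, 3.135, 0.0]
wrist_force: [1.1, 1.8, -0.6]
gripper_width: 0.0871
```

Call:
carry_out([
  [87,25,-50,0,0,0,0],
  [87,50,-100,0,0,0,0],
  [87,75,-145,0,0,0,0],
  [87,95,-175,-30,0,0,0],
  [87,103,-184,-70,0,0,0],
  [87,103,-184,-110,0,0,0],
  [87,103,-184,-110,0,0,0],
  [87,103,-184,-110,0,0,0],
])

```text
clock: 2.6
tcp_pos: [0.6594, -0.1726, 0.139]
tool_rot: [-0.205, 3.133, -0.001]
wrist_force: [0.6, 0.8, 0.4]
gripper_width: 0.0868
```

Call:
carry_out([
  [87,0,0,-40,0,0,0],
  [87,0,0,-75,0,0,0],
  [87,0,0,-95,0,0,0],
  [87,0,0,-107,0,0,0],
  [87,0,0,-108,0,0,0],
  [55,0,0,-108,0,0,0],
  [55,0,0,-108,0,0,0],
  [55,0,0,-108,0,0,0],
  [55,0,0,-108,0,0,0],
  [55,0,0,-108,0,0,0],
], newtons=8)

```text
clock: 3.85
tcp_pos: [0.6592, -0.1733, 0.0303]
tool_rot: [-0.204, 3.134, -0.001]
wrist_force: [-0.0, -1.4, 3.0]
gripper_width: 0.0628
```

Call:
carry_out([
  [87,0,0,0,0,0,0],
  [87,0,0,0,0,0,0],
  [87,0,0,0,0,0,-0.17],
  [87,0,0,0,0,0,-0.34],
  [87,0,0,0,0,0,-0.51],
  [87,0,0,0,0,0,-0.68],
  [87,0,0,0,0,0,-0.85],
  [87,0,0,0,0,0,-1.02],
  [87,0,0,0,0,0,-1.2],
  [87,0,0,0,0,0,-1.38],
  [87,0,0,0,0,0,-1.52],
  [87,0,0,0,0,0,-1.571],
], newtons=30)

```text
clock: 5.35
tcp_pos: [0.6584, -0.1718, 0.0289]
tool_rot: [-2.074, -2.358, 0.001]
wrist_force: [-0.2, 0.1, 0.1]
gripper_width: 0.0871
```

Call:
carry_out([
  [87,0,0,0,0,0,0],
  [55,0,0,0,0,0,0],
  [55,0,0,0,0,0,0],
  [55,0,0,0,0,0,0],
  [55,0,0,0,0,0,0],
  [55,0,0,0,0,0,0],
  [55,0,0,0,0,0,0],
], newtons=30)

```text
clock: 6.22
tcp_pos: [0.6589, -0.1726, 0.0296]
tool_rot: [2.072, 2.361, 0.0]
wrist_force: [1.2, -0.5, 0.8]
gripper_width: 0.0602
```

Call:
carry_out([
  [55,0,0,15,0,0,0],
  [55,0,0,50,0,0,0],
  [55,0,0,90,0,0,0],
  [55,-15,-20,120,0,0,0],
  [55,-40,-50,120,0,0,0],
  [55,-70,-85,120,0,0,0],
  [55,-100,-120,120,0,0,0],
  [55,-125,-152,120,0,0,0],
  [55,-141,-171,120,0,0,0],
  [55,-148,-179,120,0,0,0],
  [55,-148,-179,120,0,0,0],
  [55,-148,-179,120,0,0,0],
])

```text
clock: 7.72
tcp_pos: [0.5121, -0.35, 0.1495]
tool_rot: [-2.069, -2.363, -0.001]
wrist_force: [0.6, 0.2, -3.3]
gripper_width: 0.0602
```

```bash
python3 - <<'E'
from h import *
t=arm.snapshot("top");s=arm.snapshot("scene")
cv2.imwrite("pics/a.png",np.hstack([crop(t,400,130,110,120,3.6),crop(s,120,80,120,140,3.05)[:432]])); S=arm.get_state(); print(S["tcp_pos"],S["gripper_width"],S["wrist_force"],S["qpos"])
E
```

```text
Traceback (most recent call last):
ValueError: all the input array dimensions except for the concatenation axis must match exactly, but along dimension 0, the array at index 0 has size 432 and the array at index 1 has size 427
```

Call:
carry_out([
  [55,0,0,-25,0,0,0],
  [55,0,0,-50,0,0,0],
  [55,0,0,-62,0,0,0],
  [55,0,0,-68,0,0,0],
  [55,0,0,-71,0,0,0],
  [55,0,0,-71,0,0,0],
  [55,0,0,-71,0,0,0],
])

```text
clock: 8.7
tcp_pos: [0.5111, -0.3519, 0.0792]
tool_rot: [2.072, 2.36, 0.001]
wrist_force: [-1.0, -0.7, -2.5]
gripper_width: 0.06
```

```bash
python3 - <<'E'
from h import *
t=arm.snapshot("top");s=arm.snapshot("scene")
cv2.imwrite("pics/a.png",np.hstack([crop(t,400,130,110,120,3.6),crop(s,120,100,120,120,3.6)])); S=arm.get_state(); print(S["tcp_pos"],S["gripper_width"],S["wrist_force"],S["qpos"])
E
```

```text
[ 0.511  -0.3518  0.0791] 0.05995743936109778 [ 0.3237 -0.2793 -2.7711] [-0.1645  0.5514  0.9403  1.7398 -0.4935  1.1059  1.0641]
```

View pics/a.png

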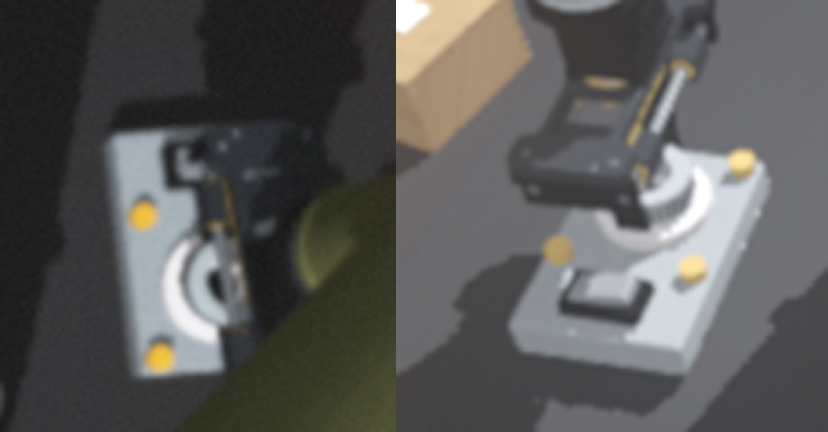

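Call:
carry_out([
  [55,0,0,-1,0,0,0],
  [55,0,0,-2,0,0,0],
  [55,0,0,-2,0,0,0],
])

```text
clock: 9.18
tcp_pos: [0.5107, -0.3515, 0.0764]
tool_rot: [-2.072, -2.361, 0.0]
wrist_force: [-0.0, 0.8, -2.9]
gripper_width: 0.0604
```

Call:
carry_out([
  [55,0,0,-1,0,0,0],
  [55,0,0,-1,0,0,0],
])

```text
clock: 9.43
tcp_pos: [0.5108, -0.3517, 0.0756]
tool_rot: [2.072, 2.361, 0.0]
wrist_force: [0.5, -0.6, -2.8]
gripper_width: 0.0597
```

Call:
carry_out([
  [55,0,0,-0.7,0,0,0],
  [55,0,0,-0.7,0,0,0],
])

```text
clock: 9.68
tcp_pos: [0.5108, -0.3517, 0.0756]
tool_rot: [2.072, 2.361, 0.001]
wrist_force: [-1.7, 2.1, 5.7]
gripper_width: 0.0599
```

Call:
carry_out([
  [87,0,0,0.5,0,0,0],
  [87,0,0,0.5,0,0,0],
  [87,0,0,0.5,0,0,0],
  [87,0,0,0.5,0,0,0],
])

```text
clock: 10.18
tcp_pos: [0.5108, -0.3516, 0.0753]
tool_rot: [2.072, 2.361, -0.0]
wrist_force: [-0.5, -0.7, 0.5]
gripper_width: 0.0851
```

Call:
carry_out([
  [87,0,0,30,0,0,0],
  [87,0,0,80,0,0,0],
  [87,0,0,140,0,0,0],
  [87,0,50,160,0,0,0],
  [87,0,110,160,0,0,0],
  [87,0,170,160,0,0,0],
  [87,0,230,160,0,0,0],
  [87,0,290,160,0,0,0],
  [87,0,350,160,0,0,0],
  [87,0,350,160,0,0,0],
])

```text
clock: 11.42
tcp_pos: [0.5105, 0.0046, 0.2352]
tool_rot: [-2.059, -2.371, -0.002]
wrist_force: [-0.3, -0.7, -0.1]
gripper_width: 0.0871
```

```bash
cat >> ov.py <<'E'
def snap(k):
    t=arm.snapshot("top");s=arm.snapshot("scene"); cv2.imwrite(f"pics/top{k}.png",t);cv2.imwrite(f"pics/scene{k}.png",s); return t,s
E
python3 - <<'E'
from ov import *
t,s=snap(1)
cv2.imwrite("pics/b.png",np.hstack([crop(t,435,185,50,50,8),crop(s,165,130,50,50,8)]))
E
```

```text
(no output)
```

View pics/b.png

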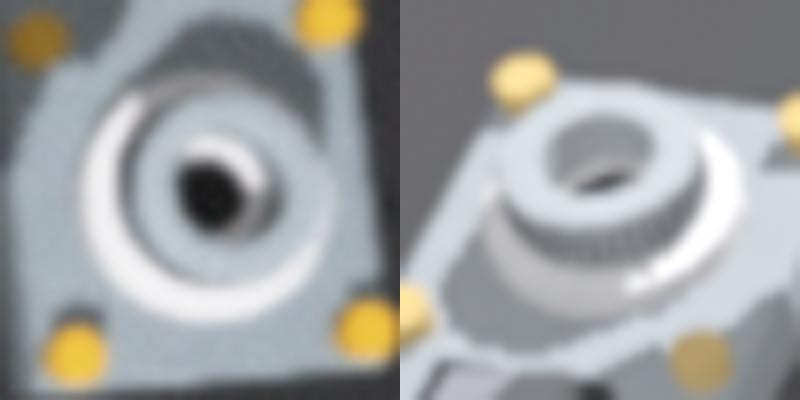

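```bash
python3 - <<'E'
from ov import *
t=cv2.imread("pics/top1.png"); s=cv2.imread("pics/scene1.png")
c=(.5106,-.352); L=[circ(c,.04,.046),circ(c,.031,.068),circ(c,.018,.068),circ(c,.031,.046)]
cv2.imwrite("pics/b.png",np.hstack([crop(t,435,185,50,50,8,L,"top"),crop(s,165,130,50,50,8,L,"scene")]))
E
```

```text
(no output)
```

View pics/b.png

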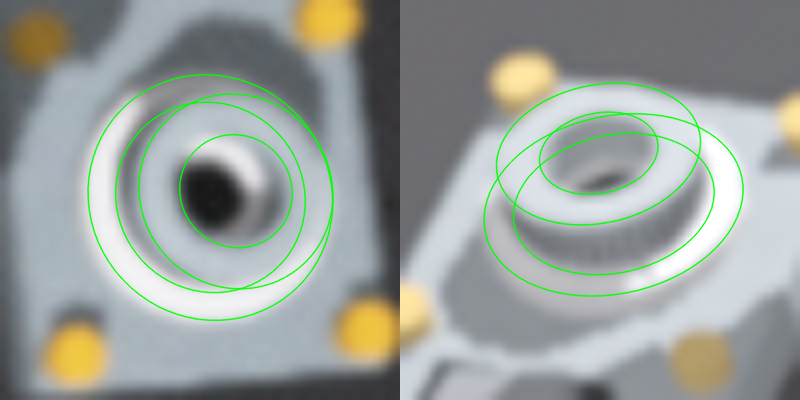

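```bash
cat > fit.py <<'E'
from ov import *
from scipy.ndimage import map_coordinates,gaussian_filter
from scipy.optimize import minimize
def fit(n,im,c0,edges,sig=.6,rng=.006):
    """edges: (R,z) ; maximise median-ish normal gradient magnitude (signed) """
    g=gaussian_filter(cv2.cvtColor(im,cv2.COLOR_BGR2GRAY).astype(float),sig)
    def val(c):
        tot=0
        for R,z in edges:
            # radial difference in px scale ~ 1.5mm
            a=proj(n,circ(c,R-.0015,z,120)); b=proj(n,circ(c,R+.0015,z,120))
            d=map_coordinates(g,[a[:,1],a[:,0]],order=1)-map_coordinates(g,[b[:,1],b[:,0]],order=1)
            tot+=np.mean(np.minimum(np.abs(d),25))
        return tot
    best=None
    for st in(.001,.00025):
        c=np.array(c0 if best is None else best[1]); r=rng if st==.001 else .001
        for dx in np.arange(-r,r+1e-9,st):
            for dy in np.arange(-r,r+1e-9,st):
                v=val(c+[dx,dy])
                if best is None or v>best[0]: best=(v,c+[dx,dy])
    return best[1],best[0]
E
python3 - <<'E'
from fit import *
for n in("top","scene"):
    i0=cv2.imread(f"pics/{n}0.png"); i1=cv2.imread(f"pics/{n}1.png")
    print(n,"stage0",fit(n,i0,(.5106,-.352),[(.04,.046)]),"ring0",fit(n,i0,(.659,-.1733),[(.031,.022),(.018,.022)]))
    print("stage1",fit(n,i1,(.5106,-.352),[(.04,.046)]),"ring1",fit(n,i1,(.5106,-.352),[(.031,.068),(.018,.068)]))
    print("nar",fit(n,i1,(.4335,-.176),[(.022,.016),(.013,.016)]),"tube",fit(n,i1,(.4515,.173),[(.0215,.06),(.0165,.06)]),"flat",fit(n,i1,(.5237,.3728),[(.026,.019)]))
E
```

```text
top stage0 (array([ 0.5094, -0.3508]), np.float64(24.591307068906058)) ring0 (array([ 0.6595, -0.1723]), np.float64(43.48374935227959))Traceback (most recent call last):
  File "<stdin>", line 5, in <module>
  File "fit.py", line 20, in fit
    v=val(c+[dx,dy])
  File "fit.py", line 11, in val
    a=proj(n,circ(c,R-.0015,z,120)); b=proj(n,circ(c,R+.0015,z,120))
                                       ~~~~^^^^^^^^^^^^^^^^^^^^^^^^^
  File "h.py", line 10, in proj
    K,d,T=cal(n); M=np.linalg.inv(T); r,_=cv2.Rodrigues(M[:3,:3]); return cv2.projectPoints(np.array(P,float).reshape(-1,1,3),r,M[:3,3],K,d)[0][:,0]
          ~~~^^^
  File "h.py", line 5, in cal
    c=arm.get_calibration(n); return np.array(c["camera_matrix"]),np.array(c["dist"]),np.array(c["world_from_camera"])
ValueError: time passes only in moves, steps and waits
```

```bash
cat > fx.py <<'E'
import re
s=open('h.py').read()
s=s.replace("def cal(n):","import functools\n@functools.cache\ndef cal(n):"); open('h.py','w').write(s)
E
python3 fx.py; sed -i 's/np.minimum(np.abs(d),25)/np.minimum(np.abs(d),60)/' fit.py
python3 - <<'E'
from fit import *
for n in("top","scene"):
    i0=cv2.imread(f"pics/{n}0.png"); i1=cv2.imread(f"pics/{n}1.png")
    print(n,"stage0",fit(n,i0,(.5106,-.352),[(.04,.046)]),"ring0",fit(n,i0,(.659,-.1733),[(.031,.022),(.018,.022)]))
    print("stage1",fit(n,i1,(.5106,-.352),[(.04,.046)]),"ring1",fit(n,i1,(.5106,-.352),[(.031,.068),(.018,.068)]))
    print("nar",fit(n,i1,(.4335,-.176),[(.022,.016),(.013,.016)]),"tube",fit(n,i1,(.4515,.173),[(.0215,.06),(.0165,.06)]),"flat",fit(n,i1,(.5237,.3728),[(.026,.019)]))
E
```

```text
top stage0 (array([ 0.5111, -0.351 ]), np.float64(31.332898431751893)) ring0 (array([ 0.6595, -0.1723]), np.float64(43.64986161268425))
stage1 (array([ 0.5099, -0.3505]), np.float64(22.154896412224673)) ring1 (array([ 0.5106, -0.3512]), np.float64(48.07404953279131))
nar (array([ 0.431 , -0.1757]), np.float64(48.791632921378316)) tube (array([0.4505, 0.1737]), np.float64(104.19832899206574)) flat (array([0.5217, 0.3743]), np.float64(59.44862645738848))
scene stage0 (array([ 0.5109, -0.353 ]), np.float64(21.10809500388747)) ring0 (array([ 0.6605, -0.1746]), np.float64(40.81436457318261))
stage1 (array([ 0.5114, -0.3515]), np.float64(13.159727887407826)) ring1 (array([ 0.5109, -0.3512]), np.float64(49.137187963255585))
nar (array([ 0.432 , -0.1775]), np.float64(33.25768932546498)) tube (array([0.452, 0.172]), np.float64(99.78464652163004)) flat (array([0.523 , 0.3726]), np.float64(42.20202387710005))
```

Call:
carry_out([
  [70,1,55,0,0,0,0.17],
  [70,2,110,0,0,0,0.34],
  [70,4,165,0,0,0,0.51],
  [70,6,220,0,0,0,0.68],
  [70,8,275,0,0,0,0.85],
  [70,10,330,0,0,0,1.02],
  [70,11,365,-20,0,0,1.19],
  [70,11,375,-60,0,0,1.36],
  [70,11,375,-110,0,0,1.53],
  [70,11,375,-150,0,0,1.571],
  [70,11,375,-160,0,0,1.571],
  [70,11,375,-160,0,0,1.571],
])

```text
clock: 13.02
tcp_pos: [0.523, 0.3722, 0.0758]
tool_rot: [-0.2, 3.135, -0.001]
wrist_force: [-0.1, 0.4, 0.8]
gripper_width: 0.0697
```

```bash
python3 - <<'E'
from ov import *
t,s=snap(2)
cv2.imwrite("pics/c.png",np.hstack([crop(t,140,160,100,90,4),crop(s,430,150,100,90,4)])); print(arm.get_state()["tcp_pos"])
E
```

```text
[0.5235 0.3735 0.0775]
```

View pics/c.png

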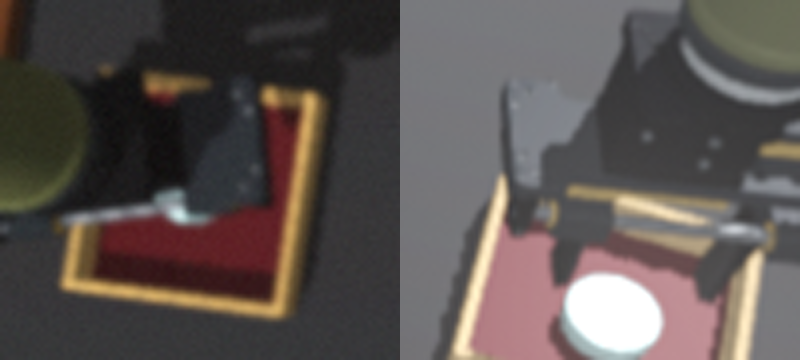

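Call:
carry_out([
  [70,0,0,-15,0,0,0],
  [70,0,0,-30,0,0,0],
  [70,0,0,-40,0,0,0],
  [70,0,0,-43,0,0,0],
  [70,0,0,-43,0,0,0],
  [45,0,0,-43,0,0,0],
  [45,0,0,-43,0,0,0],
  [45,0,0,-43,0,0,0],
  [45,0,0,-43,0,0,0],
  [45,0,0,-43,0,0,0],
], newtons=6)

```text
clock: 14.38
tcp_pos: [0.522, 0.3736, 0.0328]
tool_rot: [-0.204, 3.134, 0.001]
wrist_force: [-0.7, 0.3, 2.1]
gripper_width: 0.0515
```

Width 51.5 mm ≈ the 52 mm disc. Reopen, turn 90°, grip again.

Call:
carry_out([
  [70,0,0,0,0,0,0],
  [70,0,0,0,0,0,0],
  [70,0,0,0,0,0,-0.17],
  [70,0,0,0,0,0,-0.34],
  [70,0,0,0,0,0,-0.51],
  [70,0,0,0,0,0,-0.68],
  [70,0,0,0,0,0,-0.85],
  [70,0,0,0,0,0,-1.02],
  [70,0,0,0,0,0,-1.2],
  [70,0,0,0,0,0,-1.38],
  [70,0,0,0,0,0,-1.52],
  [70,0,0,0,0,0,-1.571],
])

```text
clock: 15.88
tcp_pos: [0.5215, 0.3734, 0.032]
tool_rot: [2.075, 2.359, -0.001]
wrist_force: [0.2, 0.0, -0.3]
gripper_width: 0.0704
```

Call:
carry_out([
  [70,0,0,0,0,0,0],
  [45,0,0,0,0,0,0],
  [45,0,0,0,0,0,0],
  [45,0,0,0,0,0,0],
  [45,0,0,0,0,0,0],
  [45,0,0,0,0,0,0],
], newtons=15)

```text
clock: 16.62
tcp_pos: [0.5218, 0.3734, 0.0324]
tool_rot: [2.072, 2.361, 0.0]
wrist_force: [-0.4, -0.9, 0.4]
gripper_width: 0.0516
```

Call:
carry_out([
  [45,0,0,5,0,0,0],
  [45,0,0,25,0,0,0],
  [45,0,0,60,0,0,0],
  [45,0,0,100,0,0,0],
  [45,0,0,140,0,0,0],
  [45,0,-15,165,0,0,0],
  [45,0,-45,175,0,0,0],
  [45,0,-90,175,0,0,0],
  [45,0,-140,175,0,0,0],
  [45,0,-190,175,0,0,0],
  [45,0,-240,175,0,0,0],
  [45,0,-290,175,0,0,0],
])

```text
clock: 18.12
tcp_pos: [0.5219, 0.0813, 0.2085]
tool_rot: [-2.073, -2.36, -0.003]
wrist_force: [0.7, 0.6, -0.7]
gripper_width: 0.0513
```

Call:
carry_out([
  [45,-2,-55,0,0,0,0],
  [45,-3,-105,0,0,0,0],
  [45,-4,-155,0,0,0,0],
  [45,-5,-205,0,0,0,0],
  [45,-7,-255,0,0,0,0],
  [45,-8,-305,0,0,0,0],
  [45,-9,-350,0,0,0,0],
  [45,-10,-390,0,0,0,0],
  [45,-11,-420,0,0,0,0],
  [45,-11,-434,-10,0,0,0],
  [45,-11,-434.5,-40,0,0,0],
  [45,-11,-434.5,-60,0,0,0],
])

```text
clock: 19.62
tcp_pos: [0.5105, -0.3513, 0.1473]
tool_rot: [2.073, 2.36, 0.001]
wrist_force: [-0.2, 0.9, -0.7]
gripper_width: 0.0517
```

Call:
carry_out([
  [45,0,0,-20,0,0,0],
  [45,0,0,-35,0,0,0],
  [45,0,0,-44,0,0,0],
  [45,0,0,-48,0,0,0],
  [45,0,0,-49,0,0,0],
  [45,0,0,-49,0,0,0],
])

```text
clock: 20.38
tcp_pos: [0.511, -0.3514, 0.0988]
tool_rot: [2.072, 2.36, 0.0]
wrist_force: [0.4, 0.5, -0.2]
gripper_width: 0.0515
```

```bash
python3 - <<'E'
from ov import *
t,s=snap(3)
c=(.511,-.3515); z=.071
L=[circ(c,.026,z),circ(c,.026,z+.014),circ(c,.031,.068)]
cv2.imwrite("pics/d.png",np.hstack([crop(t,435,185,50,50,8,L,"top"),crop(s,165,120,50,50,8,L,"scene")])); print(arm.get_state()["tcp_pos"])
E
```

```text
[ 0.511  -0.3513  0.0989]
```

View pics/d.png

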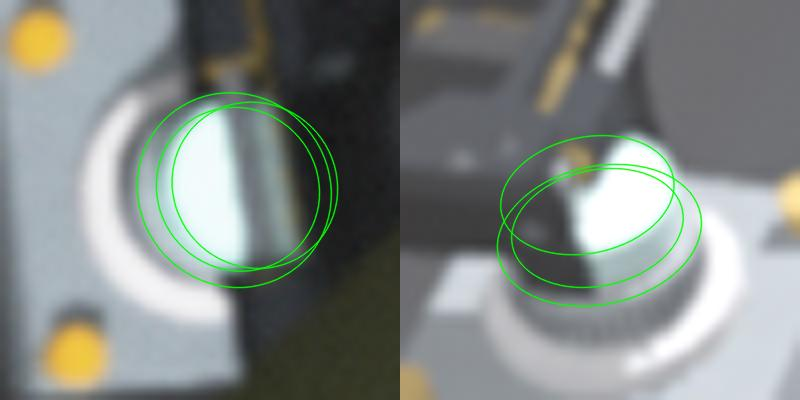

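Call:
carry_out([
  [45,0,0,-1,0,0,0],
  [45,0,0,-2,0,0,0],
  [45,0,0,-2,0,0,0],
])

```text
clock: 20.85
tcp_pos: [0.5107, -0.351, 0.0963]
tool_rot: [-2.072, -2.361, -0.0]
wrist_force: [-0.3, 0.1, -0.1]
gripper_width: 0.0516
```

Call:
carry_out([
  [45,0,0,-0.7,0,0,0],
  [45,0,0,-0.7,0,0,0],
])

```text
clock: 21.1
tcp_pos: [0.5107, -0.3511, 0.0956]
tool_rot: [-2.072, -2.361, -0.0]
wrist_force: [0.7, 0.4, -0.6]
gripper_width: 0.0516
```

Call:
carry_out([
  [45,0,0,-0.7,0,0,0],
  [45,0,0,-0.7,0,0,0],
])

```text
clock: 21.35
tcp_pos: [0.5108, -0.3512, 0.0954]
tool_rot: [2.072, 2.361, 0.0]
wrist_force: [-0.2, 1.0, 3.5]
gripper_width: 0.0513
```

Call:
carry_out([
  [70,0,0,0.3,0,0,0],
  [70,0,0,0.3,0,0,0],
  [70,0,0,0.3,0,0,0],
  [70,0,0,10,0,0,0],
  [70,0,0,40,0,0,0],
  [70,0,0,90,0,0,0],
  [70,0,50,120,0,0,0.1],
  [70,0,105,120,0,0,0.2],
  [70,0,160,120,0,0,0.3],
  [70,0,220,120,0,0,0.4],
  [70,0,280,120,0,0,0.5],
  [70,0,300,120,0,0,0.5],
])

```text
clock: 22.85
tcp_pos: [0.5108, -0.0464, 0.2155]
tool_rot: [-1.414, -2.805, -0.005]
wrist_force: [-0.1, 0.3, 0.1]
gripper_width: 0.0701
```

```bash
python3 - <<'E'
from fit import *
t,s=snap(4)
c=(.511,-.3515); L=[circ(c,.026,.082),circ(c,.026,.068),circ(c,.031,.068)]
for n,i in(("top",t),("scene",s)):
    print(n,"flat",fit(n,i,c,[(.026,.082)]),"nar",fit(n,i,(.4315,-.1766),[(.022,.016),(.013,.016)]))
cv2.imwrite("pics/e.png",np.hstack([crop(t,435,185,50,50,8,L,"top"),crop(s,165,120,50,50,8,L,"scene")])); print(arm.get_state()["tcp_pos"])
E
```

```text
top flat (array([ 0.5122, -0.3495]), np.float64(31.526643580485178)) nar (array([ 0.4385, -0.1826]), np.float64(6.422486899229154))
scene flat (array([ 0.5105, -0.3513]), np.float64(32.10130108668284)) nar (array([ 0.4323, -0.1774]), np.float64(33.02794036280642))
[ 0.511  -0.048   0.2154]
```

View pics/e.png

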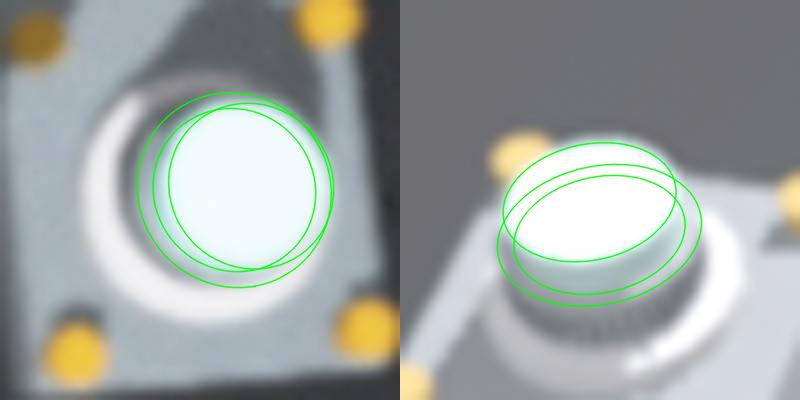

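Call:
carry_out([
  [70,-20,-30,0,0,0,0.17],
  [70,-40,-62,0,0,0,0.34],
  [70,-60,-95,-20,0,0,0.51],
  [70,-75,-118,-50,0,0,0.68],
  [70,-79.5,-125,-90,0,0,0.85],
  [70,-79.5,-125,-120,0,0,1.02],
  [70,-79.5,-125,-145,0,0,1.071],
  [70,-79.5,-125,-145,0,0,1.071],
  [70,-79.5,-125,-145,0,0,1.071],
])

```text
clock: 24.08
tcp_pos: [0.4316, -0.1777, 0.0711]
tool_rot: [-0.199, 3.134, -0.001]
wrist_force: [0.4, -0.5, 0.1]
gripper_width: 0.0701
```

```bash
python3 - <<'E'
from ov import *
t,s=snap(5)
cv2.imwrite("pics/f.png",np.hstack([crop(t,360,205,70,70,5.5),crop(s,230,110,70,70,5.5)])); S=arm.get_state();print(S["tcp_pos"],S["qpos"])
E
```

```text
[ 0.4323 -0.1767  0.0714] [-0.7493  0.1938  1.1723  2.1196 -0.2211  0.9552  2.2446]
```

View pics/f.png

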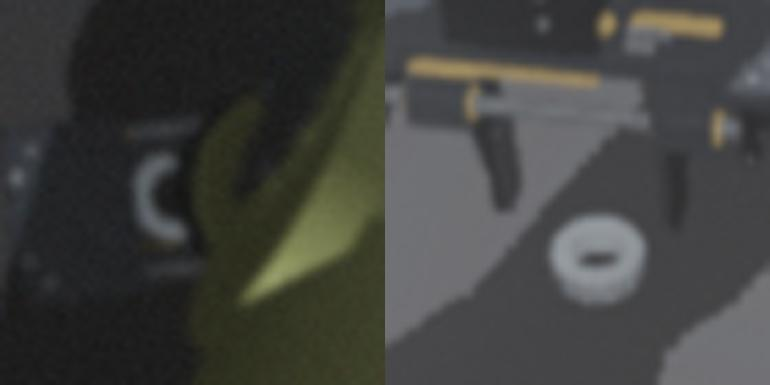

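Call:
carry_out([
  [70,0,0,-15,0,0,0],
  [70,0,0,-28,0,0,0],
  [70,0,0,-38,0,0,0],
  [70,0,0,-42,0,0,0],
  [70,0,0,-42,0,0,0],
  [38,0,0,-42,0,0,0],
  [38,0,0,-42,0,0,0],
  [38,0,0,-42,0,0,0],
  [38,0,0,-42,0,0,0],
  [38,0,0,-42,0,0,0],
], newtons=6)

```text
clock: 25.42
tcp_pos: [0.4314, -0.1762, 0.0281]
tool_rot: [-0.204, 3.135, -0.0]
wrist_force: [0.1, -0.3, 1.8]
gripper_width: 0.0432
```

Call:
carry_out([
  [70,0,0,0,0,0,0],
  [70,0,0,0,0,0,0],
  [70,0,0,0,0,0,-0.17],
  [70,0,0,0,0,0,-0.34],
  [70,0,0,0,0,0,-0.51],
  [70,0,0,0,0,0,-0.68],
  [70,0,0,0,0,0,-0.85],
  [70,0,0,0,0,0,-1.02],
  [70,0,0,0,0,0,-1.2],
  [70,0,0,0,0,0,-1.38],
  [70,0,0,0,0,0,-1.52],
  [70,0,0,0,0,0,-1.571],
])

```text
clock: 26.92
tcp_pos: [0.4312, -0.176, 0.0279]
tool_rot: [-2.075, -2.359, 0.0]
wrist_force: [0.5, 0.3, 1.2]
gripper_width: 0.0701
```

Call:
carry_out([
  [70,0,0,0,0,0,0],
  [38,0,0,0,0,0,0],
  [38,0,0,0,0,0,0],
  [38,0,0,0,0,0,0],
  [38,0,0,0,0,0,0],
  [38,0,0,0,0,0,0],
  [38,0,0,0,0,0,0],
], newtons=20)

```text
clock: 27.8
tcp_pos: [0.4311, -0.1761, 0.028]
tool_rot: [-2.072, -2.361, 0.0]
wrist_force: [-0.9, 0.8, 0.6]
gripper_width: 0.0435
```

```bash
python3 - <<'E'
from ov import *
S=arm.get_state();print(S["tcp_pos"],S["qpos"],S["gripper_width"])
E
```

```text
[ 0.4311 -0.1761  0.028 ] [-0.7504  0.3836  1.2244  2.1511 -0.4625  0.9089  0.8766] 0.04348686716979234
```

Call:
carry_out([
  [38,0,0,10,0,0,0],
  [38,0,0,40,0,0,0],
  [38,0,0,80,0,0,0],
  [38,5,-10,120,0,0,0],
  [38,20,-40,140,0,0,0],
  [38,40,-85,140,0,0,0],
  [38,60,-130,140,0,0,0],
  [38,73,-160,140,0,0,0],
  [38,80,-174,140,0,0,0],
  [38,80,-175,120,0,0,0],
  [38,80,-175,100,0,0,0],
  [38,80,-175,100,0,0,0],
])

```text
clock: 29.3
tcp_pos: [0.51, -0.3486, 0.1251]
tool_rot: [-2.068, -2.358, 0.0]
wrist_force: [0.1, 0.4, -0.3]
gripper_width: 0.0436
```

Call:
carry_out([
  [38,0,0,-8,0,0,0],
  [38,0,0,-13,0,0,0],
  [38,0,0,-15,0,0,0],
  [38,0,0,-15,0,0,0],
])

```text
clock: 29.8
tcp_pos: [0.5113, -0.3511, 0.1131]
tool_rot: [2.072, 2.361, 0.0]
wrist_force: [-0.2, -0.0, -1.2]
gripper_width: 0.0433
```

```bash
python3 - <<'E'
from ov import *
t,s=snap(6)
c=(.511,-.3515); z=.0855
L=[circ(c,.022,z),circ(c,.022,z+.016),circ(c,.026,.082)]
cv2.imwrite("pics/d.png",np.hstack([crop(t,435,185,50,50,8,L,"top"),crop(s,165,115,50,50,8,L,"scene")])); S=arm.get_state(); print(S["tcp_pos"],S["qpos"])
E
```

```text
[ 0.5114 -0.3513  0.1133] [-0.2308  0.5479  1.0389  1.7139 -0.5079  1.177   1.0765]
```

View pics/d.png

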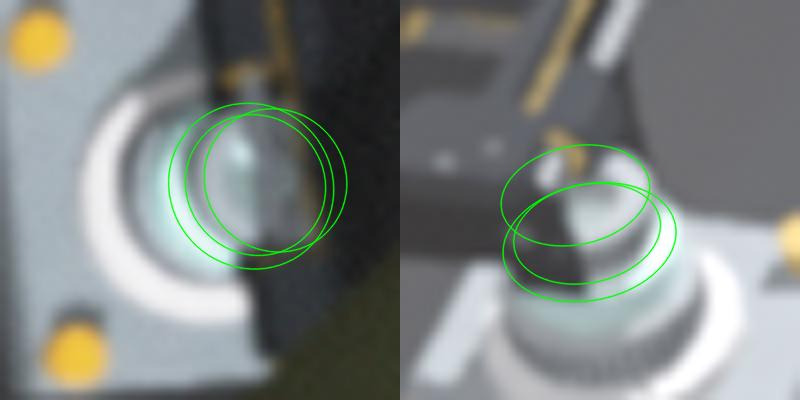

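Call:
carry_out([
  [38,0,0,-1,0,0,0],
  [38,0,0,-2,0,0,0],
  [38,0,0,-2.3,0,0,0],
  [38,0,0,-2.3,0,0,0],
])

```text
clock: 30.4
tcp_pos: [0.5112, -0.3511, 0.1107]
tool_rot: [2.072, 2.361, 0.0]
wrist_force: [-0.4, -0.4, -0.4]
gripper_width: 0.0435
```

Call:
carry_out([
  [38,0,0,-0.7,0,0,0],
  [38,0,0,-0.7,0,0,0],
])

```text
clock: 30.65
tcp_pos: [0.5113, -0.3511, 0.1101]
tool_rot: [2.072, 2.361, 0.0]
wrist_force: [-0.1, 0.6, -0.4]
gripper_width: 0.0436
```

Call:
carry_out([
  [38,0,0,-0.6,0,0,0],
  [38,0,0,-0.6,0,0,0],
])

```text
clock: 30.9
tcp_pos: [0.5113, -0.3512, 0.11]
tool_rot: [2.072, 2.361, 0.001]
wrist_force: [-2.9, 1.6, 5.3]
gripper_width: 0.0438
```

Call:
carry_out([
  [65,0,0,0.3,0,0,0],
  [65,0,0,0.3,0,0,0],
  [65,0,0,0.3,0,0,0],
  [65,0,0,10,0,0,0],
  [65,0,0,40,0,0,0],
  [65,0,0,90,0,0,0],
  [65,0,40,115,0,0,0],
  [65,0,90,115,0,0,0.1],
  [65,0,145,115,0,0,0.2],
  [65,0,200,115,0,0,0.35],
  [65,0,255,115,0,0,0.5],
  [65,0,310,115,0,0,0.65],
])

```text
clock: 32.4
tcp_pos: [0.5112, -0.0395, 0.2251]
tool_rot: [1.203, 2.901, 0.003]
wrist_force: [1.9, 0.4, 0.0]
gripper_width: 0.0651
```

Call:
carry_out([
  [65,0,50,0,0,0,0.17],
  [65,0,100,0,0,0,0.34],
  [65,0,100,0,0,0,0.34],
])

```text
clock: 32.78
tcp_pos: [0.511, 0.0636, 0.2247]
tool_rot: [0.69, 3.065, 0.002]
wrist_force: [-0.4, 0.4, -0.3]
gripper_width: 0.065
```

```bash
python3 - <<'E'
from fit import *
t,s=snap(7)
c=(.511,-.3515); L=[circ(c,.022,.098),circ(c,.013,.098),circ(c,.026,.082)]
for n,i in(("top",t),("scene",s)):
    print(n,"nar",fit(n,i,c,[(.022,.098),(.013,.098)]),fit(n,i,c,[(.022,.098)]),"tube",fit(n,i,(.4512,.1728),[(.0215,.06),(.0165,.06)]))
cv2.imwrite("pics/e.png",np.hstack([crop(t,435,185,50,50,8,L,"top"),crop(s,165,120,50,50,8,L,"scene")])); print(arm.get_state()["tcp_pos"],arm.get_state()["qpos"])
E
```

```text
top nar (array([ 0.5105, -0.3485]), np.float64(34.01511586604377)) (array([ 0.512 , -0.3448]), np.float64(19.697486376784845)) tube (array([0.4447, 0.1711]), np.float64(1.0861929908327432))
scene nar (array([ 0.5112, -0.351 ]), np.float64(50.71622785733439)) (array([ 0.5112, -0.3518]), np.float64(32.06369198669936)) tube (array([0.452 , 0.1718]), np.float64(99.89805439006835))
[0.5114 0.0584 0.2247] [-1.0858  0.0396  0.9532  1.8423 -0.0333  1.276   0.9961]
```

View pics/e.png

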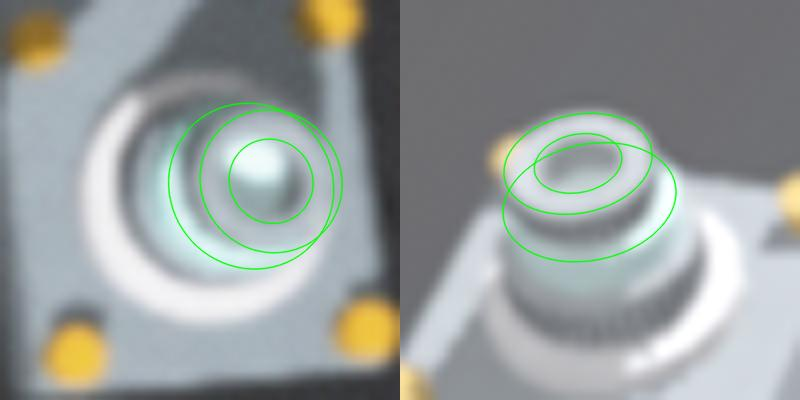

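```bash
python3 - <<'E'
from fit import *
a=[crop(cv2.imread(f"pics/{n}{k}.png"),x,y,40,36,10) for n,x,y in(("top",443,190),("scene",170,130)) for k in(4,7)]
cv2.imwrite("pics/g.png",np.vstack([np.hstack(a[:2]),np.hstack(a[2:])])[:600*2][::1,::1])
im=cv2.imread("pics/g.png"); cv2.imwrite("pics/g.png",cv2.resize(im,None,fx=.83,fy=.83))
E
```

```text
(no output)
```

View pics/g.png

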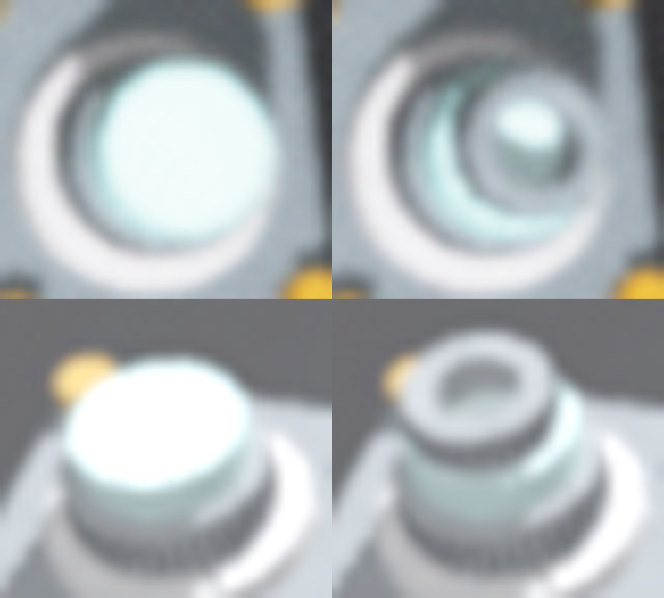

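Call:
carry_out([
  [70,-15,30,0,0,0,0.15],
  [70,-30,60,0,0,0,0.3],
  [70,-45,90,0,0,0,0.45],
  [70,-60,114,-15,0,0,0.581],
  [70,-60,114,-50,0,0,0.581],
  [70,-60,114,-85,0,0,0.581],
  [70,-60,114,-110,0,0,0.581],
  [70,-60,114,-110,0,0,0.581],
  [70,-60,114,-110,0,0,0.581],
], newtons=5)

```text
clock: 34.0
tcp_pos: [0.4524, 0.1721, 0.1155]
tool_rot: [-0.201, 3.134, 0.001]
wrist_force: [0.3, -0.6, 0.1]
gripper_width: 0.0701
```

```bash
python3 - <<'E'
from ov import *
t,s=snap(8)
cv2.imwrite("pics/f.png",np.hstack([crop(t,215,190,80,80,5),crop(s,360,130,80,80,5)])); S=arm.get_state();print(S["tcp_pos"],S["qpos"])
E
```

```text
[0.4524 0.1728 0.1158] [-1.2114  0.0887  0.8331  2.0363 -0.0768  1.0445  1.3581]
```

View pics/f.png

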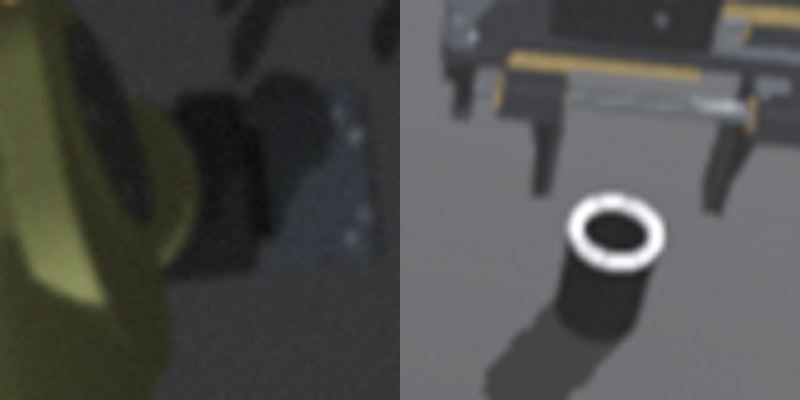

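Call:
carry_out([
  [70,0,0,-20,0,0,0],
  [70,0,0,-40,0,0,0],
  [70,0,0,-60,0,0,0],
  [70,0,0,-71,0,0,0],
  [70,0,0,-73,0,0,0],
  [38,0,0,-73,0,0,0],
  [38,0,0,-73,0,0,0],
  [38,0,0,-73,0,0,0],
  [38,0,0,-73,0,0,0],
  [38,0,0,-73,0,0,0],
  [38,0,0,-73,0,0,0],
], newtons=4)

```text
clock: 35.48
tcp_pos: [0.4515, 0.1731, 0.0417]
tool_rot: [-0.204, 3.135, 0.001]
wrist_force: [-0.6, 0.6, 3.9]
gripper_width: 0.0441
```

Call:
carry_out([
  [70,0,0,0,0,0,0],
  [70,0,0,0,0,0,0],
  [70,0,0,0,0,0,-0.17],
  [70,0,0,0,0,0,-0.34],
  [70,0,0,0,0,0,-0.51],
  [70,0,0,0,0,0,-0.68],
  [70,0,0,0,0,0,-0.85],
  [70,0,0,0,0,0,-1.02],
  [70,0,0,0,0,0,-1.2],
  [70,0,0,0,0,0,-1.38],
  [70,0,0,0,0,0,-1.52],
  [70,0,0,0,0,0,-1.571],
])

```text
clock: 36.98
tcp_pos: [0.4511, 0.1728, 0.0412]
tool_rot: [2.075, 2.358, -0.001]
wrist_force: [-0.1, -0.4, 0.4]
gripper_width: 0.0697
```

Call:
carry_out([
  [70,0,0,0,0,0,0],
  [38,0,0,0,0,0,0],
  [38,0,0,0,0,0,0],
  [38,0,0,0,0,0,0],
  [38,0,0,0,0,0,0],
  [38,0,0,0,0,0,0],
  [38,0,0,0,0,0,0],
], newtons=12)

```text
clock: 37.85
tcp_pos: [0.4511, 0.1729, 0.0414]
tool_rot: [-2.072, -2.361, 0.0]
wrist_force: [-0.3, -0.7, 1.3]
gripper_width: 0.0422
```

```bash
python3 - <<'E'
from ov import *
S=arm.get_state();print(S["tcp_pos"],S["qpos"],S["gripper_width"],S["wrist_force"])
E
```

```text
[0.4511 0.1729 0.0414] [-1.4089  0.3343  1.1138  2.1016 -0.378   0.9237  0.0471] 0.04215252098384034 [-0.2935 -0.6585  1.2524]
```

Call:
carry_out([
  [38,0,0,10,0,0,0],
  [38,0,0,40,0,0,0],
  [38,0,0,85,0,0,0],
  [38,0,0,130,0,0,0],
  [38,2,-15,165,0,0,0],
  [38,6,-50,175,0,0,0],
  [38,12,-100,175,0,0,0],
  [38,18,-150,175,0,0,0],
  [38,24,-200,175,0,0,0],
  [38,30,-250,175,0,0,0],
  [38,36,-300,175,0,0,0],
  [38,42,-350,175,0,0,0],
])

```text
clock: 39.35
tcp_pos: [0.4936, -0.1786, 0.2168]
tool_rot: [2.072, 2.361, 0.002]
wrist_force: [0.5, 1.3, 1.2]
gripper_width: 0.0418
```

Call:
carry_out([
  [38,5,-45,0,0,0,0],
  [38,10,-90,0,0,0,0],
  [38,14,-130,0,0,0,0],
  [38,17,-158,0,0,0,0],
  [38,18,-172,0,0,0,0],
  [38,18,-174,-20,0,0,0],
  [38,18,-174,-50,0,0,0],
  [38,18,-174,-67,0,0,0],
  [38,18,-174,-73,0,0,0],
  [38,18,-174,-74,0,0,0],
  [38,18,-174,-74,0,0,0],
])

```text
clock: 40.72
tcp_pos: [0.5117, -0.3514, 0.1432]
tool_rot: [2.071, 2.36, 0.001]
wrist_force: [0.1, -0.1, -0.2]
gripper_width: 0.0423
```

```bash
python3 - <<'E'
from ov import *
t,s=snap(9)
c=(.511,-.3515); z=.1015
L=[circ(c,.0215,z),circ(c,.0215,z+.06),circ(c,.022,.098)]
cv2.imwrite("pics/d.png",np.hstack([crop(t,435,185,50,50,8,L,"top"),crop(s,165,100,50,50,8,L,"scene")])); S=arm.get_state(); print(S["tcp_pos"],S["qpos"],S["gripper_width"])
E
```

```text
[ 0.5117 -0.3515  0.1433] [-0.2504  0.5183  1.0659  1.6864 -0.4795  1.2244  1.0577] 0.04141941362619737
```

View pics/d.png

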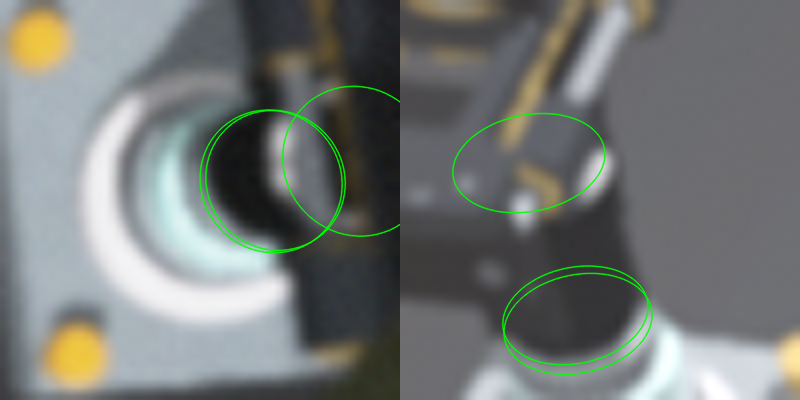

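Aligned over the ring; about 3 to 4 mm left to go. I'll shift −0.5 mm in x and lower.

Call:
carry_out([
  [38,-0.5,0,-1,0,0,0],
  [38,-0.5,0,-2,0,0,0],
  [38,-0.5,0,-3,0,0,0],
  [38,-0.5,0,-3,0,0,0],
])

```text
clock: 41.32
tcp_pos: [0.5107, -0.3511, 0.1395]
tool_rot: [2.072, 2.361, 0.0]
wrist_force: [0.4, 0.4, 0.4]
gripper_width: 0.0419
```

Call:
carry_out([
  [38,0,0,-0.6,0,0,0],
  [38,0,0,-0.6,0,0,0],
])

```text
clock: 41.58
tcp_pos: [0.5108, -0.3512, 0.1394]
tool_rot: [2.072, 2.361, 0.001]
wrist_force: [-2.5, 1.7, 5.4]
gripper_width: 0.0421
```

Call:
carry_out([
  [38,0,0,-0.6,0,0,0],
  [38,0,0,-0.6,0,0,0],
])

```text
clock: 41.82
tcp_pos: [0.5108, -0.3512, 0.1394]
tool_rot: [2.072, 2.361, 0.001]
wrist_force: [-2.2, 1.9, 9.0]
gripper_width: 0.0418
```

Contact. Ease back up a little, release and retreat straight up.

Call:
carry_out([
  [38,0,0,0.8,0,0,0],
  [38,0,0,0.8,0,0,0],
  [58,0,0,0.8,0,0,0],
  [58,0,0,0.8,0,0,0],
  [58,0,0,0.8,0,0,0],
  [58,0,0,10,0,0,0],
  [58,0,0,30,0,0,0],
  [58,0,0,60,0,0,0],
  [58,0,0,100,0,0,0],
  [58,0,0,115,0,0,0],
  [58,0,40,115,0,0,0],
  [58,0,95,115,0,0,0],
])

```text
clock: 43.32
tcp_pos: [0.5101, -0.2569, 0.2536]
tool_rot: [2.076, 2.356, -0.001]
wrist_force: [0.5, 1.1, 1.0]
gripper_width: 0.0581
```

Call:
carry_out([
  [58,0,55,0,0,0,0],
  [58,0,110,0,0,0,0],
  [58,0,165,0,0,0,0],
  [58,0,220,0,0,0,0],
  [58,0,275,0,0,0,0],
  [58,0,320,0,0,0,0],
  [58,0,320,0,0,0,0],
  [58,0,320,0,0,0,0],
])

```text
clock: 44.32
tcp_pos: [0.5107, 0.063, 0.2532]
tool_rot: [2.073, 2.36, -0.001]
wrist_force: [0.2, -0.3, -0.1]
gripper_width: 0.058
```

```bash
python3 - <<'E'
from fit import *
t,s=snap(10)
c=(.511,-.3515); L=[circ(c,.0215,.158),circ(c,.0215,.098)]
for n,i in(("top",t),("scene",s)):
    print(n,"tube",fit(n,i,c,[(.0215,.158)]),fit(n,i,c,[(.0215,.158),(.0165,.158)]))
cv2.imwrite("pics/e.png",np.hstack([crop(t,435,185,50,50,8,L,"top"),crop(s,165,95,50,50,8,L,"scene")])); print(arm.get_state()["tcp_pos"])
cv2.imwrite("pics/full.png",s)
E
```

```text
top tube (array([ 0.5115, -0.3487]), np.float64(48.85090711647202)) (array([ 0.5115, -0.3487]), np.float64(108.67862905931966))
scene tube (array([ 0.5168, -0.3465]), np.float64(44.12609102216604)) (array([ 0.5175, -0.346 ]), np.float64(87.56933666288538))
[0.5109 0.0621 0.2533]
```

View pics/e.png

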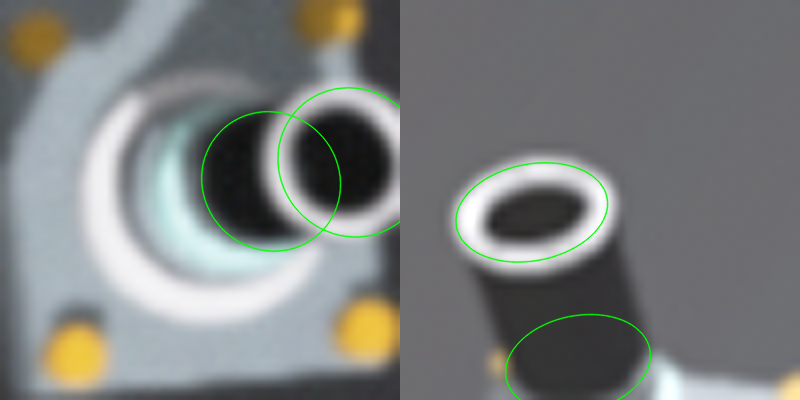

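View pics/full.png

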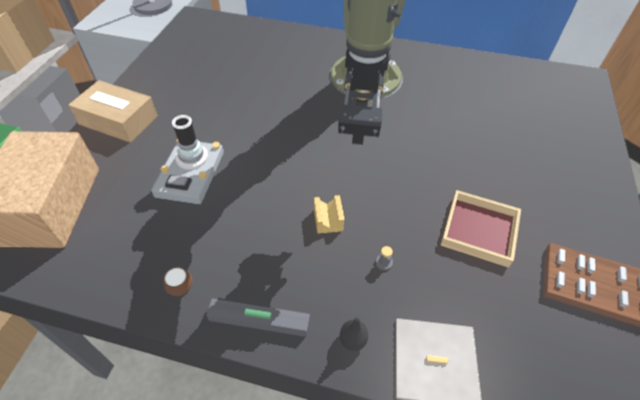

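```bash
python3 - <<'E'
from h import *
arm.job_done(); print(arm.get_state()["clock"])
E
```

```text
the job is handed in; nothing more can be done
the job is handed in; nothing more can be done
```

The stack is built on the stage in the order asked: wide ring, test flat, narrow ring, then the black tube upright on top. I handed the job in at about 44 s of the 128 s allowed.

I gripped each piece twice, 90° apart, to centre it. I then lowered it in steps of about 1 mm or less until contact, which showed up to 9 N at the wrist, and released it.

**Checks that held:**
- The last pictures show the tube upright on the ring. By eye against the drawn outlines it sits centred; the rings and the flat also look concentric. My estimate is about 1 mm off centre, and at most 2 mm.
- In the last picture the V-block and the jack are at the same pixels as at the start. The gripper is open and well clear of everything.

**Checks that disagreed:**
- The two cameras differ by about 1 to 3 mm in y at the stage. The top camera shows every piece of the stack shifted the same way. I took that as calibration error, because the spread between the pieces stays near 1 mm.
- The automatic circle fit of the tube rim in the scene camera failed: it was off by 6 to 8 mm, at the edge of its search range, probably locked on the wrong edge. I judged that one from the overlay by eye.
- With the wide ring held at 30 N, the gripper read about 60 mm instead of 62. The ring was held and placed without trouble.

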